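# Lock a battery cartridge into the rover

## Robot

A 7-joint arm with a two-finger parallel gripper is mounted at the origin on the work surface. World frame = base frame: x ahead of the robot, y to its left, z up, the work surface at z = 0. Lengths are in m, angles in rad, forces in N, time in s.
With the tool pointing down it reaches from about 0.375 to 0.925 m from the base axis. Payload 3.1 kg.
Tool frame: the origin (TCP) lies at the very end of the fingers, on their centre line; the grasp point (between the pads) lies 19 mm behind it; z points along the fingers, y is the line along which they close (so a half turn about z gives the same grasp; the last joint's range is limited). The gripper opens to 85 mm and grips with 20 to 120 N. Pads are 22 mm wide; open, the fingers measure 114 mm over their backs; the gripper's body (76 mm by 85 mm) begins 54 mm behind the grasp point. The pads swing forward as they close: fully open they stand 13 mm farther back than shut.
Start: joints at [-1.223, 0.383, 0.044, 1.598, -0.018, 1.161, -0.05], TCP at [0.28, 0.586, 0.231] pointing down, gripper open.
Joint ranges: [-2.61, 2.61], [-0.41, 2.15], [-1.48, 1.57], [0, 2.5], [-1.57, 4.71], [0.05, 1.97], [-2.85, 2.85]. Speed limits (rad/s): [2.79, 2.79, 3.14, 3.14, 3.14, 3.14, 3.14].

## Interface

Orientations are given as a rotation vector (axis times angle).
In Python, from rig import arm gives the robot as it stands.
- The arm moves only by the tool apply_moves, never from a script. Its argument "steps" is a list of rows, each a list of 6 numbers: the shift along the tool's x, y, z in cm, then the turn, a rotation vector about the tool's x, y, z in rad. In form: [[dx, dy, dz, ax, ay, az], ...]. A call has 1 to 20 rows; each row shifts and turns the commanded pose from where the row before left it, along the tool's axes as they then stand; what a row does not reach is not made up. A row lasts 1/10 s, in which the tool goes at most 50 mm and 8.59 degrees, less where a joint would pass 70% of its speed; a pose out of reach is approached as far as the arm can. A call with a gripper value outside its range is refused whole. "claw" is the closure, from -1 (fully open) to 1 (shut), so that 0 is half open, set as the call begins (left out, the last holds). The fingers move at their own pace and stop on an object; the grip force is fixed at half the most. Time passes only in rows, so rows that do not move let the fingers close. It gives the time, the measured TCP pose, the force, the opening and the grip force at its end, in the units of the state.
- arm.state(): the state, without advancing time (a new reading comes with each control period).
- arm.grab_frame(name): name is "side" or "top"; returns the picture (384x512x3 uint8, red, green, blue); there is no depth.
- arm.camera_info(name): a dict with "fx", "fy", "cx", "cy" (pixels), "world_to_cam" (4x4, takes a point from world to camera coordinates). Camera axes: x right, y down, z forward; pixel columns grow to the right and rows downward; lengths in m; the calibration is good to about 2 mm. A picture is of the moment at which its call begins. camera_info takes no time and is no camera call.
- arm.job_done(): hands the job in; it is judged then, once.
Trained networks look in the newest picture that a camera, given by its name, has taken for a name from the list of things; names that differ only in an ending like _2 or _b are one class to them, and where a whole thing is asked for, a point or a joint stands for the part that bears it (a point fixed in the world has none). Each returns a list of dicts, best first, with "conf" (0 to 1); they miss things now and then, are a little off and sometimes report something else, mostly with a low value. They report only what shows in the picture. A call takes as long as a camera call. They do not tell look-alikes from the thing itself.
- arm.boxes_of(label, camera): "location" ([x, y, z] in m, in world coordinates, good to about 4 mm: the middle of the surface that is visible of it).
- arm.pinpoint(label, camera): "location" ([x, y, z] in m, in world coordinates, good to about 4 mm: a listed point, or the origin of a listed thing).
The state is a dict: "t": time; "qpos": joint angles; "joint_velocities": joint speeds; "joint_torque": joint torques, N m; "tool_pos": TCP position; "ee_rot": TCP orientation; "ft_force": force on the tool from outside, world axes, zero at the start; "torque": the same for the moment, N m; "opening": finger opening in m; "gripper_force": force on a finger pad.
Only numpy, scipy, OpenCV 4.12 (cv2) and the standard library are available. Lean on these libraries where they do the work, as an engineer would, in place of code of your own. Each camera call takes 0.05 s, during which the arm holds its last target. There are 200 camera calls.

## Task

Take the charged battery cartridge out of its charger and fit it in the round bayonet socket on top of the little rover: lugs into the slots, push it down against the spring, twist it clockwise (seen from above) about a quarter turn and let it spring up into its locking notches, then let go. Use a light hand, never pressing or jamming the cartridge against the rover, downwards or in the twist, with more than 60 N in all, feel for the slots if the lugs land on the rim, and leave the screwdriver, jar and servo where they are.

Things in the scene. Friction and masses are not known exactly. Their poses are not given: they have to be found in the camera images.
- battery: Battery cartridge, loose, 0.15 to 0.3 kg, standing upright in the charger. White round body 40 mm across, 57 mm tall; its lowest 9 mm tapers to 24 mm across at the nose. A black grip bar stands on top (57 to 91 mm above the origin). Origin: on the axis, under the nose; z up along the axis, x towards a lug. A half turn about z does not alter its fit.
- battery_grip (a point): Middle of the part of the grip bar to pinch, 81 mm above the cartridge's origin, on its axis. The bar is 40 mm long (cartridge's x), 12 mm thick (y) and 34 mm tall; pinch it firmly (40 to 60 N) across its thickness.
- battery_lug (a point): Outer end of the +x lug, 28 mm from the axis and 13.5 mm above the cartridge's origin. Two steel lugs, at +x and -x, stick out of it, each 11 mm wide, 7 mm tall (10 to 17 mm above the origin).
- rover: Small four-wheeled rover, fixed on a low stand; 260 mm long (x), 190 mm wide, a white sensor head at its -x end, black wheels and chassis. Origin: at table level on the axis of the bayonet socket; z up. The grey round socket collar, 72 mm across, stands on the middle of the chassis.
- rover_mouth (a point): Centre of the collar's flat top rim, 95 mm above the rover's origin; bore 45 mm across. Two lug slots, 15 mm wide, open at +x and -x of the rover, but the collar may sit turned up to 30 degrees either way, not shown by the rover's pose: look from above or feel. A slot takes a lug up to 4 degrees off. Lugs lying on the rim: cartridge's origin 85 mm above the rover's.
- rover_spring (a point): Top of the brass spring contact in the socket at rest, on its axis, 80 mm above the rover's origin: the nose meets it here. It pushes up with 5 N, plus 0.5 N per mm pressed, hard stop 17 mm down. The lugs pass under the 10 mm rim when the cartridge's origin is below 68 mm above the rover's: turn it at 65 to 66 mm (about 12 N).
- rover_lock (a point): Where the locked cartridge's origin lies, on the axis, 72 mm above the rover's origin. The cartridge turns only clockwise seen from above (negative about z); the locking notches are centred 80 degrees on from the slots, 5 degrees of play either way, then a firm stop. In them the spring lifts the lugs 4 mm higher than the rest of the rim's underside.
- charger: Black charger cradle, fixed, 90 by 90 mm, with a 22 mm high block at its +x side (to 73 mm from the origin). Origin: on the table under the middle of its round pocket. The pocket is 45 mm across, its floor 8 mm and its rim 16 mm above the origin; the cartridge lifts straight up out of it.
- screwdriver: Screwdriver, 170 mm long, lying on the bench; a bystander. Origin under its middle.
- jar: White jar, 48 mm across, 75 mm tall, standing on the bench; a bystander. Origin: centre of its underside.
- servo: Black servo motor, 40 by 20 by 38 mm, standing on the bench; a bystander. Origin: centre of its underside.
Things that resemble listed ones, but are neither listed nor needed, are in the scene too. Leave any pink look-alike of the battery alone.

How it is judged:
By the outcome, as a careful person would: the job done as asked, in the order asked, and still so for the second after the job is handed in, with the robot touching nothing.
It also fails if it takes over 67 s, if anything falls off the work surface, if the arm or the gripper's body presses on something with over 40 N, if the wrist force passes 120 N, or if a joint passes its speed limit or range.

## Working session

There is one attempt and no reset: what is moved stays moved. The work goes in short steps, Python scripts to look and compute and a tool call to move; the robot and the scene stay as the last step left them, time stands still between calls to the robot, and variables do not carry over. Pictures are saved under pics/ and viewed, at most 10 in all, crops included, and the job is handed in when it is done.

Besides the shell and the picture viewer there is one more tool, called as name(argument=value, ...) on one line, values as JSON. apply_moves: Moves the arm, as the interface text tells. Its arguments: {"type":"object","properties":{"steps":{"type":"array","items":{"type":"array","items":{"type":"number"}}},"claw":{"type":"number"}},"required":["steps"]}

```bash
mkdir -p pics; ls
python3 - <<'E'
from rig import arm
import cv2
s=arm.state(); print(s['t'],s['tool_pos'],s['ee_rot'],s['opening'])
for c in("top","side"):
    im=arm.grab_frame(c); cv2.imwrite(f"pics/{c}0.png",im[:,:,::-1])
    i=arm.camera_info(c); print(c,i)
    for l in["battery","battery_grip","battery_lug","rover","rover_mouth","charger"]:
        print(l,[(r['location'],r['conf']) for r in arm.pinpoint(l,c)][:4])
E
```

```text
pics
0.0 [0.27985739 0.58561299 0.22986356] [-0.69431708 -3.06340477  0.00408725] 0.08528380478994468
top {'fx': 453.04162387686904, 'fy': 453.04162387686904, 'cx': 253.60294157182656, 'cy': 198.94461950830026, 'world_to_cam': array([[-0.02465317, -0.99928638,  0.02861719, -0.05649226],
       [-0.99174931,  0.02084496, -0.12648635,  0.57117461],
       [ 0.12579956, -0.03149937, -0.99155547,  1.06430696],
       [ 0.        ,  0.        ,  0.        ,  1.        ]])}
battery [([0.5293, -0.0608, -0.0], 0.78), ([0.615, -0.0959, -0.0011], 0.69), ([0.5228, -0.2033, 0.0057], 0.68), ([0.5471, -0.3198, 0.0024], 0.66)]
battery_grip [([0.5259, -0.2059, 0.0915], 0.87), ([0.6167, -0.0875, 0.0793], 0.85), ([0.5302, -0.0566, 0.0779], 0.8), ([0.5484, -0.3234, 0.0829], 0.66)]
battery_lug [([0.5106, -0.0879, 0.0147], 0.78), ([0.5707, -0.3147, 0.0131], 0.77), ([0.5954, -0.1091, 0.0125], 0.52), ([0.5899, 0.1076, 0.0934], 0.21)]
rover [([0.593, 0.106, 0.0012], 0.77)]
rover_mouth [([0.5858, 0.1059, 0.0904], 0.98)]
charger [([0.5226, -0.206, -0.0042], 0.85)]
side {'fx': 444.10345859118235, 'fy': 444.103
[... 212 characters left out ...]
0.38563577, -0.66967322, -0.63468325,  0.61666812],
       [ 0.        ,  0.        ,  0.        ,  1.        ]])}
battery [([0.5514, -0.3201, -0.0026], 0.89), ([0.5927, 0.1057, 0.0728], 0.66), ([0.6164, -0.0911, 0.0026], 0.63), ([0.5317, -0.0606, -0.0015], 0.59)]
battery_grip [([0.5239, -0.2001, 0.0899], 0.75), ([0.6127, -0.0859, 0.0786], 0.59), ([0.53, -0.0638, 0.0813], 0.59), ([0.5498, -0.3202, 0.0825], 0.58)]
battery_lug [([0.5489, -0.1971, 0.0205], 0.95), ([0.5754, -0.3145, 0.0114], 0.85), ([0.5141, -0.0875, 0.0149], 0.84), ([0.597, -0.1069, 0.0153], 0.74)]
rover [([0.5932, 0.1092, 0.0031], 0.61)]
rover_mouth [([0.5871, 0.1048, 0.1015], 0.79)]
charger [([0.5251, -0.205, -0.0011], 0.75)]
```

Run:
```python
import cv2,numpy as np
t=cv2.imread("pics/top0.png")
cv2.imwrite("pics/top0b.png",cv2.resize(t,(800,600),interpolation=cv2.INTER_CUBIC))
from rig import arm
i=arm.camera_info("top")
def px(p):
    q=i['world_to_cam']@np.r_[p,1]; return np.array([i['fx']*q[0]/q[2]+i['cx'],i['fy']*q[1]/q[2]+i['cy']])
a=px([.587,.1055,.095]); b=px([.5245,-.2035,.09]); print(a,b)
out=[]
for c in(a,b):
    u,v=c.astype(int); out.append(cv2.resize(t[v-33:v+33,u-33:u+33],(400,400),interpolation=cv2.INTER_CUBIC)); print(u-33,v-33)
cv2.imwrite("pics/crop0.png",np.hstack(out))
```

```text
[177.99528239 189.8895831 ] [312.64446341 214.24543049]
144 156
279 181
```

View pics/top0b.png

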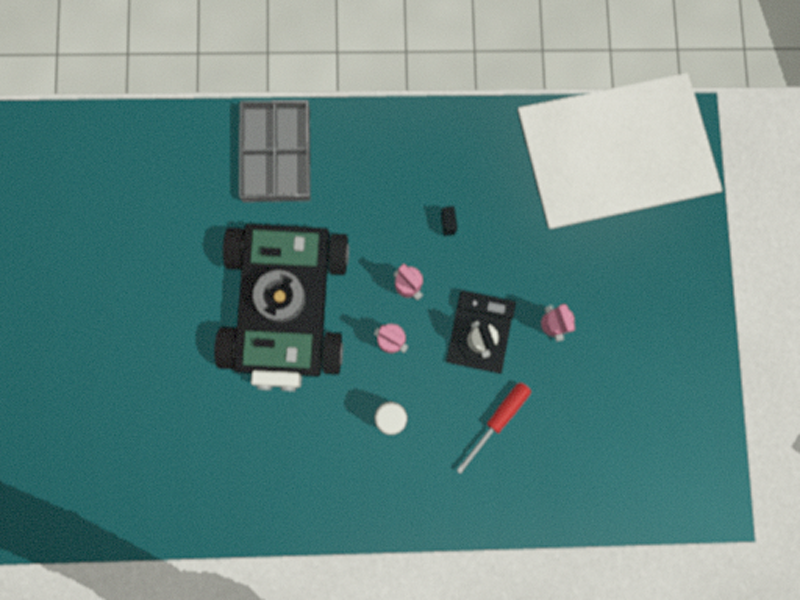

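View pics/crop0.png

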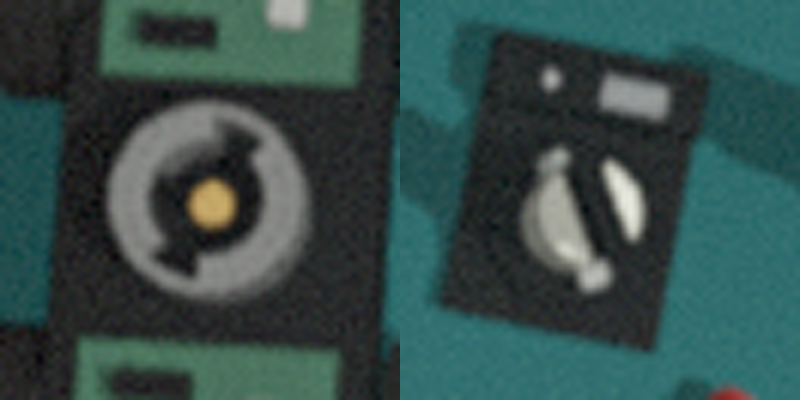

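View pics/side0.png

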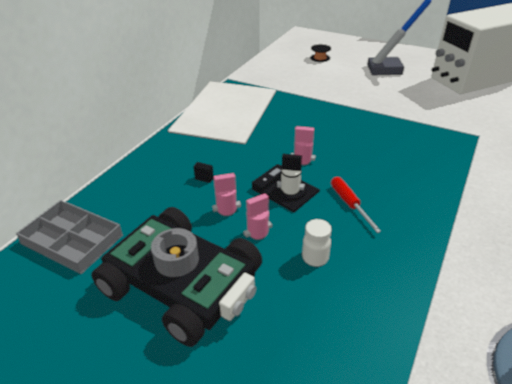

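Top view: the white cartridge with a black bar stands in the black charger at about (484,338) of the 800-px picture. The collar is at (279,295), with its slots at crop pixels (237,137) and (177,262). The cartridge's lugs are at crop pixels (155,160) and (195,275). The other three cartridges are pink look-alikes, to be left alone.

```bash
cat > h.py <<'E'
import numpy as np,cv2
from rig import arm
from scipy.spatial.transform import Rotation as Ro
def ray(cam,uv,z):
    i=arm.camera_info(cam);T=i['world_to_cam'];R,t=T[:3,:3],T[:3,3]
    d=R.T@[(uv[0]-i['cx'])/i['fx'],(uv[1]-i['cy'])/i['fy'],1];c=-R.T@t
    return c+d*(z-c[2])/d[2]
def px(cam,p):
    i=arm.camera_info(cam);q=i['world_to_cam']@np.r_[p,1]
    return np.array([i['fx']*q[0]/q[2]+i['cx'],i['fy']*q[1]/q[2]+i['cy']])
def ang(a,b): d=np.subtract(b,a); return np.degrees(np.arctan2(d[1],d[0]))
def toolrot(): return Ro.from_rotvec(arm.state()['ee_rot'])
def plan(target,yaw_x):
    "tool-frame shift (cm) and z turn (rad) to bring TCP to target, tool x at world angle yaw_x deg (mod 180)"
    s=arm.state();R=toolrot();d=R.inv().apply(np.subtract(target,s['tool_pos']))*100
    x=R.as_matrix()[:,0];cur=np.degrees(np.arctan2(x[1],x[0]))
    e=(yaw_x-cur+90)%180-90
    return d.round(2),cur.round(1),"turn az(rad)",-np.radians(e).round(3),'deg',round(e,1)
E
python3 - <<'E'
from h import *
f=66/400
def cp(o,p,z): return ray("top",np.array(o)+(np.array(p)+.5)*f-.5,z)
S=[cp((144,156),p,.095) for p in((237,137),(177,262))]; print(S,np.mean(S,0),ang(S[1],S[0]))
L=[cp((279,181),p,.025) for p in((155,160),(195,275))]; print(L,np.mean(L,0),ang(L[1],L[0]))
B=[cp((279,181),p,.099) for p in((175,170),(205,265))]; print(B,np.mean(B,0),ang(B[1],B[0]))
# charger side edges
C=[cp((279,181),p,.016) for p in((490,30),(440,305),(705,75),(655,350))]
C=[cp((279,181),(p[0]-400,p[1]),.016) for p in((490,30),(440,305),(705,75),(655,350))];print(C,ang(C[1],C[0]),ang(C[3],C[2]))
print(cp((144,156),(208,200),.095))
print(plan([.5245,-.2035,.16],ang(L[1],L[0])))
print(arm.state()['qpos'],toolrot().as_matrix().round(3))
E
```

```text
[array([0.61404776, 0.09463367, 0.095     ]), array([0.56658395, 0.11744876, 0.095     ])] [0.59031585 0.10604121 0.095     ] -25.672851522035927
[array([ 0.54872329, -0.19382612,  0.025     ]), array([ 0.50167519, -0.20822554,  0.025     ])] [ 0.52519924 -0.20102583  0.025     ] 17.017108352122985
[array([ 0.53687582, -0.19062182,  0.099     ]), array([ 0.50063512, -0.20054402,  0.099     ])] [ 0.51875547 -0.19558292  0.099     ] 15.31157524728492
[array([ 0.6040302, -0.1703742,  0.016    ]), array([ 0.49150726, -0.14596859,  0.016     ]), array([ 0.58351145, -0.25843076,  0.016     ]), array([ 0.47124068, -0.23285766,  0.016     ])] -12.237593557397084 -12.831931130046527
[0.59004023 0.10570116 0.095     ]
(array([-56.1 , -60.75,   7.13]), np.float64(154.5), 'turn az(rad)', np.float64(-0.743), 'deg', np.float64(42.6))
[-1.22279119  0.38283654  0.04392494  1.59785557 -0.01788948  1.16123808
 -0.04989365] [[-0.902  0.431  0.   ]
 [ 0.431  0.902  0.   ]
 [ 0.     0.    -1.   ]]
```

apply_moves(steps=[[-2.8,-3.0,0.2,0,0,0],[-2.8,-3.0,0.2,0,0,0],[-2.8,-3.0,0.2,0,0,0],[-2.8,-3.0,0.2,0,0,0],[-2.8,-3.0,0.2,0,0,0],[-2.8,-3.0,0.2,0,0,0],[-2.8,-3.0,0.2,0,0,0],[-2.8,-3.0,0.2,0,0,0],[-2.8,-3.0,0.2,0,0,0],[-2.8,-3.0,0.2,0,0,0],[-2.8,-3.0,0.2,0,0,0],[-2.8,-3.0,0.2,0,0,0],[-2.8,-3.0,0.2,0,0,0],[-2.8,-3.0,0.2,0,0,0],[-2.8,-3.0,0.2,0,0,0],[-2.8,-3.0,0.2,0,0,0],[-2.8,-3.0,0.2,0,0,0],[-2.8,-3.0,0.2,0,0,0],[-2.8,-3.0,0.2,0,0,0],[-2.8,-3.0,0.2,0,0,0]], claw=0)

```text
t: 2.7
tool_pos: [0.5275, -0.1977, 0.1915]
ee_rot: [0.693, 3.063, 0.001]
ft_force: [1.2, 0.7, -0.1]
opening: 0.043
gripper_force: 0.0
```

apply_moves(steps=[[0,0,0,0,0,-0.145],[0,0,0,0,0,-0.145],[0,0,0,0,0,-0.145],[0,0,0,0,0,-0.145],[0,0,0,0,0,-0.145],[0,0,0,0,0,0],[0,0,0,0,0,0]])

```text
t: 3.4
tool_pos: [0.5269, -0.1963, 0.1914]
ee_rot: [-0.433, 3.111, 0.0]
ft_force: [-0.3, -0.1, -0.2]
opening: 0.0426
gripper_force: 0.0
```

Run:
```python
from h import *
s=arm.state();print(s['t'],s['tool_pos'],s['qpos'],s['opening'],s['ft_force'])
arm.grab_frame("top");arm.grab_frame("side")
for c in("top","side"):
    for l in("battery_grip","battery_lug"): print(c,l,[(r['location'],r['conf']) for r in arm.pinpoint(l,c) if abs(r['location'][1]+.2)<.05])
im=arm.grab_frame("side");u,v=px("side",[.5245,-.2035,.08]).astype(int);cv2.imwrite("pics/s1.png",cv2.resize(im[v-60:v+60,u-80:u+80,::-1],(640,480),interpolation=cv2.INTER_CUBIC))
print(plan([.5245,-.2025,.07],197))
```

```text
3.4 [ 0.52690779 -0.19632614  0.19139922] [-0.17213054  0.28133237  0.53166341  1.87241929 -0.16508031  1.03085985
  2.27464572] 0.04260090057546946 [-0.32298519 -0.13820101 -0.20593503]
top battery_grip [([0.5281, -0.2059, 0.0931], 0.49)]
top battery_lug [([0.5497, -0.1928, 0.0231], 0.62)]
side battery_grip [([0.5231, -0.2013, 0.0935], 0.75)]
side battery_lug [([0.5499, -0.1939, 0.0233], 0.71)]
(array([ 0.4 , -0.53, 12.12]), np.float64(-164.0), 'turn az(rad)', np.float64(-0.018), 'deg', np.float64(1.0))
```

View pics/s1.png

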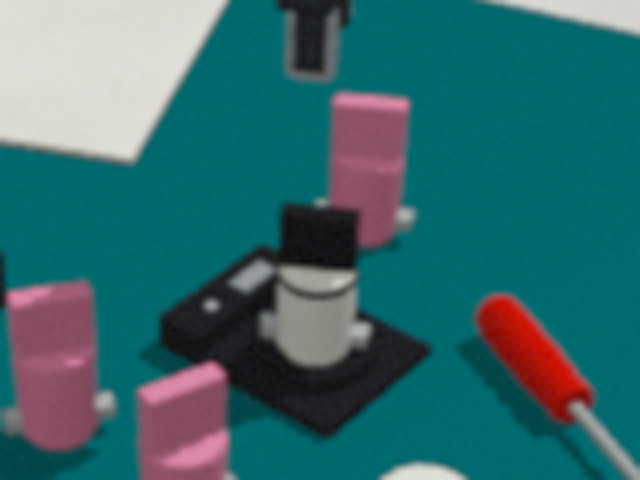

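The white cartridge stands in the charger at crop (315,300) with its bar on top. The fingers are right above it at (312,45). Going down to grip.

apply_moves(steps=[[0.4,-0.6,1.1,0,0,-0.018],[0,0,2,0,0,0],[0,0,2,0,0,0],[0,0,2,0,0,0],[0,0,2,0,0,0],[0,0,1,0,0,0],[0,0,1,0,0,0],[0,0,1,0,0,0],[0,0,0,0,0,0],[0,0,0,0,0,0]])

```text
t: 4.75
tool_pos: [0.5249, -0.2033, 0.0705]
ee_rot: [-0.465, 3.107, -0.0]
ft_force: [1.0, -0.2, 1.0]
opening: 0.0425
gripper_force: 0.0
```

apply_moves(steps=[[0,0,0,0,0,0],[0,0,0,0,0,0],[0,0,0,0,0,0],[0,0,0,0,0,0],[0,0,0,0,0,0],[0,0,0,0,0,0],[0,0,0,0,0,0],[0,0,0,0,0,0]], claw=1)

```text
t: 5.55
tool_pos: [0.5252, -0.2033, 0.071]
ee_rot: [-0.465, 3.106, -0.0]
ft_force: [-0.8, 0.6, 5.2]
opening: 0.0114
gripper_force: 59.2
```

apply_moves(steps=[[0,0,-0.5,0,0,0],[0,0,-1,0,0,0],[0,0,-1,0,0,0],[0,0,-1.5,0,0,0],[0,0,-2,0,0,0],[0,0,-2,0,0,0],[0,0,-2,0,0,0],[0,0,-2,0,0,0],[0,0,-2,0,0,0],[0,0,-1,0,0,0],[0,0,0,0,0,0],[0,0,0,0,0,0]])

```text
t: 6.75
tool_pos: [0.5242, -0.203, 0.22]
ee_rot: [0.465, -3.107, -0.001]
ft_force: [-0.8, -0.4, -2.5]
opening: 0.0113
gripper_force: 58.4
```

Run:
```python
from h import *
s=arm.state();print(s['t'],s['tool_pos'],s['qpos'],s['opening'],s['ft_force'],s['gripper_force'])
R=toolrot();T=s['tool_pos']
out=[]
for c in("top","side"):
    im=arm.grab_frame(c)
    for l in("battery","battery_grip","battery_lug"): print(c,l,[(r['location'],R.inv().apply(np.subtract(r['location'],T)).round(4),r['conf']) for r in arm.pinpoint(l,c) if np.linalg.norm(np.subtract(r['location'],T)[:2])<.06])
    u,v=px(c,T-[0,0,.03]).astype(int);out.append(cv2.resize(im[v-40:v+40,u-40:u+40,::-1],(400,400),interpolation=cv2.INTER_CUBIC));print(u-40,v-40)
cv2.imwrite("pics/g1.png",np.hstack(out))
print(plan([.590,.106,.20],-25.7))
```

```text
6.75 [ 0.52424638 -0.20301712  0.21999006] [-0.17354778  0.24841882  0.54377041  1.84531523 -0.14432786  1.0873825
  2.29208045] 0.0112762494894176 [-0.82211678 -0.36371974 -2.53873976] 58.35555911064148
top battery [([0.5241, -0.2029, 0.1547], array([0.0001, 0.0001, 0.0653]), 0.38)]
top battery_grip [([0.5255, -0.2057, 0.2424], array([-0.0004, -0.0029, -0.0224]), 0.42)]
top battery_lug []
279 169
side battery [([0.5257, -0.2028, 0.1586], array([-0.0015, -0.0002,  0.0614]), 0.57)]
side battery_grip [([0.5239, -0.2034, 0.2377], array([ 0.0004, -0.0003, -0.0177]), 0.93)]
side battery_lug [([0.548, -0.1953, 0.1665], array([-0.025 ,  0.0004,  0.0535]), 0.9)]
254 75
(array([-15.33,  27.63,   1.96]), np.float64(-163.0), 'turn az(rad)', np.float64(0.746), 'deg', np.float64(-42.7))
```

View pics/g1.png

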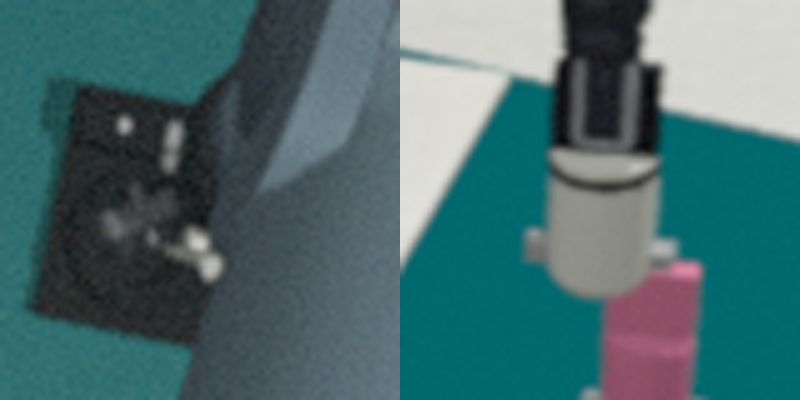

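Cartridge held upright and centred in the fingers. The side crop shows the bar between the pads at (605,105) and lugs at (537,245) and (663,250).

apply_moves(steps=[[-0.8,1.4,0,0,0,0],[-1.6,2.8,0,0,0,0],[-1.6,2.8,0,0,0,0],[-1.6,2.8,0,0,0,0],[-1.6,2.8,0,0,0,0],[-1.6,2.8,0,0,0,0],[-1.6,2.8,0,0,0,0],[-1.6,2.8,0,0,0,0],[-1.6,2.8,0,0,0,0],[-1.3,2.6,0,0,0,0],[-0.4,1.2,0,0,0,0],[0,0,0,0,0,0.124],[0,0,0,0,0,0.125],[0,0,0,0,0,0.124],[0,0,0,0,0,0.125],[0,0,0,0,0,0.124],[0,0,0.8,0,0,0.124],[0,0,0.8,0,0,0],[0,0,0,0,0,0],[0,0,0,0,0,0]])

```text
t: 9.15
tool_pos: [0.5897, 0.1049, 0.2038]
ee_rot: [-0.697, -3.062, 0.001]
ft_force: [0.4, 0.2, -1.7]
opening: 0.0107
gripper_force: 58.4
```

Run:
```python
from h import *
s=arm.state();print(s['t'],s['tool_pos'],s['qpos'],s['opening'],s['ft_force'],s['torque'],s['gripper_force'])
R=toolrot();T=s['tool_pos']
out=[]
for c in("top","side"):
    im=arm.grab_frame(c)
    for l in("battery","battery_grip","battery_lug","rover_mouth","rover_spring"): print(c,l,[(r['location'],R.inv().apply(np.subtract(r['location'],T)).round(4),r['conf']) for r in arm.pinpoint(l,c) if np.linalg.norm(np.subtract(r['location'],T)[:2])<.06])
    u,v=px(c,T-[0,0,.08]).astype(int);out.append(cv2.resize(im[v-45:v+45,u-45:u+45,::-1],(400,400),interpolation=cv2.INTER_CUBIC));print(u-45,v-45)
cv2.imwrite("pics/g2.png",np.hstack(out))
print(plan([.590,.106,.17],-25.7))
```

```text
9.15 [0.58970554 0.10494621 0.20379115] [-0.64814103  0.33727648  0.48968003  1.77058622 -0.17710398  1.07869495
  1.02565625] 0.010702214494181031 [ 0.37455547  0.17269503 -1.74078758] [ 0.04599098 -0.01732676 -0.01078546] 58.44744265079498
top battery [([0.5863, 0.1031, 0.1378], array([ 0.0022, -0.0031,  0.066 ]), 0.46), ([0.5926, 0.1059, 0.0715], array([-0.0023,  0.0022,  0.1323]), 0.35)]
top battery_grip [([0.5923, 0.1044, 0.2277], array([-0.0026,  0.0006, -0.0239]), 0.6)]
top battery_lug []
top rover_mouth [([0.5904, 0.1086, 0.0953], array([0.0009, 0.0037, 0.1085]), 0.6)]
top rover_spring [([0.5938, 0.1051, 0.0804], array([-0.0037,  0.002 ,  0.1234]), 0.83)]
131 141
side battery [([0.5927, 0.1061, 0.1416], array([-0.0022,  0.0024,  0.0622]), 0.93)]
side battery_grip [([0.5881, 0.1026, 0.2233], array([ 0.0004, -0.0028, -0.0195]), 0.96)]
side battery_lug [([0.6153, 0.0911, 0.1527], array([-0.0291, -0.0014,  0.0511]), 0.62)]
side rover_mouth [([0.5911, 0.1057, 0.0978], array([-0.001 ,  0.0014,  0.106 ]), 0.64), ([0.593, 0.1072, 0.0017], array([-0.0021,  0.0037,  0.2021]), 0.47)]
side rover_spring [([0.5886, 0.1063, 0.0838], array([0.0015, 0.0009, 0.12  ]), 0.72)]
127 186
(array([0.03, 0.03, 3.43]), np.float64(154.3), 'turn az(rad)', np.float64(-0.0), 'deg', np.float64(0.0))
```

View pics/g2.png

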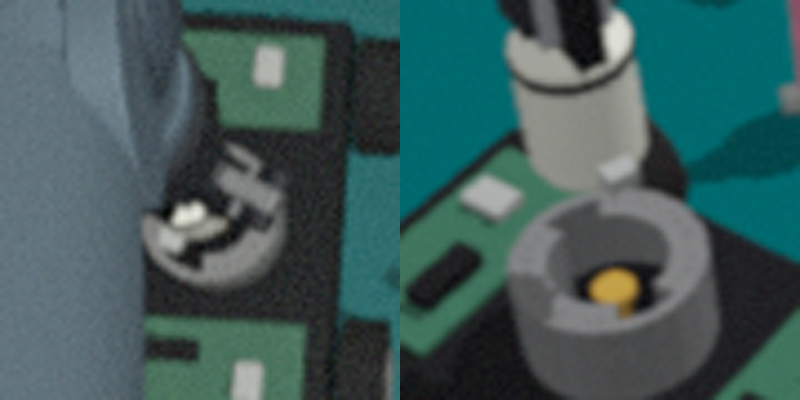

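The side crop shows the cartridge above the collar, with the brass contact at (613,290). I'll refine the slot angle and collar centre from the first clear top picture.

Run:
```python
from h import *
g=cv2.cvtColor(cv2.imread("pics/top0.png"),cv2.COLOR_BGR2GRAY).astype(np.float32)
th=np.radians(np.arange(0,360,1.))
def prof(c,r,z=.095):
    P=np.array([px("top",[c[0]+r*np.cos(a),c[1]+r*np.sin(a),z]) for a in th]).astype(np.float32)
    return cv2.remap(g,P[None,:,0],P[None,:,1],cv2.INTER_LINEAR)[0]
# centre: outer edge fit (strong radial contrast grey->black) 
best=max(((prof((x,y),.0335).mean()-prof((x,y),.0385).mean()),x,y) for x in np.arange(.583,.598,.001) for y in np.arange(.099,.112,.001))
print(best)
for c in(best[1:],(.590,.106)):
  for r in(.0255,.0265,.0275):
    p=prof(c,r);w=np.clip(np.percentile(p,60)-25-p,0,None);
    for lo in(-70,110):
        a=np.arange(lo,lo+90);ww=w[a%360];print(c,r,(a*ww).sum()/ww.sum(),(ww>0).sum(),end=' | ')
    print()
# bore centre by slot ends/spring brass blob
im=cv2.imread("pics/top0.png").astype(int);b=(im[:,:,2]-im[:,:,0]>60);b[:156]=0;b[222:]=0;b[:,:144]=0;b[:,210:]=0
v,u=np.nonzero(b);print(len(u),ray("top",(u.mean(),v.mean()),.080))
```

```text
Traceback (most recent call last):
  File "h.py", line 9, in px
    i=arm.camera_info(cam);q=i['world_to_cam']@np.r_[p,1]
ValueError: time passes only in moves, steps and waits
```

```bash
sed -i 's/^def ray/import functools\n@functools.cache\ndef ci(c): return arm.camera_info(c)\ndef ray/; s/i=arm.camera_info(cam)/i=ci(cam)/' h.py
python3 - <<'E'
from h import *
g=cv2.cvtColor(cv2.imread("pics/top0.png"),cv2.COLOR_BGR2GRAY).astype(np.float32)
th=np.radians(np.arange(0,360,1.))
def prof(c,r,z=.095):
    P=np.array([px("top",[c[0]+r*np.cos(a),c[1]+r*np.sin(a),z]) for a in th]).astype(np.float32)
    return cv2.remap(g,P[None,:,0],P[None,:,1],cv2.INTER_LINEAR)[0]
best=max(((prof((x,y),.0335).mean()-prof((x,y),.0385).mean()),x,y) for x in np.arange(.583,.598,.001) for y in np.arange(.099,.112,.001))
print(best)
for c in(best[1:],(.590,.106)):
  for r in(.0255,.0265,.0275):
    p=prof(c,r);w=np.clip(np.percentile(p,60)-25-p,0,None);
    for lo in(-70,110):
        a=np.arange(lo,lo+90);ww=w[a%360];print(r,(a*ww).sum()/ww.sum(),(ww>0).sum(),end=' | ')
    print()
im=cv2.imread("pics/top0.png").astype(int);b=(im[:,:,2]-im[:,:,0]>60);b[:156]=0;b[222:]=0;b[:,:144]=0;b[:,210:]=0
v,u=np.nonzero(b);print(len(u),ray("top",(u.mean(),v.mean()),.080))
E
```

```text
(np.float32(65.569435), np.float64(0.591), np.float64(0.10700000000000001))
0.0255 -31.177633135427268 43 | 0.0255 155.77263789632147 43 | 
0.0265 -30.913393411511592 43 | 0.0265 155.68335813652024 43 | 
0.0275 -30.75543490326022 43 | 0.0275 155.7154401729544 43 | 
0.0255 -28.25210144378086 41 | 0.0255 153.00901734255257 43 | 
0.0265 -28.118027813097548 43 | 0.0265 153.0048560753729 44 | 
0.0275 -28.000765055687964 43 | 0.0275 152.80130987089075 43 | 
40 [0.59103161 0.1060678  0.08      ]
```

apply_moves(steps=[[0,0.15,0.5,0,0,0.033],[0,0,1,0,0,0],[0,0,1,0,0,0],[0,0,1,0,0,0],[0,0,0.5,0,0,0],[0,0,0.3,0,0,0],[0,0,0.3,0,0,0],[0,0,0.2,0,0,0],[0,0,0.2,0,0,0],[0,0,0,0,0,0],[0,0,0,0,0,0]])

```text
t: 10.85
tool_pos: [0.5909, 0.1069, 0.1545]
ee_rot: [0.749, 3.051, 0.0]
ft_force: [-0.0, -1.1, -2.1]
opening: 0.011
gripper_force: 58.5
```

apply_moves(steps=[[0,0,0.15,0,0,0],[0,0,0.15,0,0,0],[0,0,0,0,0,0],[0,0,0,0,0,0]])

```text
t: 11.25
tool_pos: [0.5907, 0.1069, 0.1512]
ee_rot: [-0.749, -3.051, 0.0]
ft_force: [-0.4, 0.6, -1.6]
opening: 0.0111
gripper_force: 58.5
```

Run:
```python
from h import *
s=arm.state();print(s['t'],s['tool_pos'],s['qpos'],s['ft_force'],s['torque'])
R=toolrot();T=s['tool_pos']
im=arm.grab_frame("side")
for l in("battery","battery_lug","rover_mouth"): print(l,[(r['location'],R.inv().apply(np.subtract(r['location'],T)).round(4),r['conf']) for r in arm.pinpoint(l,"side") if np.linalg.norm(np.subtract(r['location'],T)[:2])<.06])
u,v=px("side",T-[0,0,.05]).astype(int);cv2.imwrite("pics/g3.png",cv2.resize(im[v-40:v+40,u-45:u+45,::-1],(675,600),interpolation=cv2.INTER_CUBIC))
```

```text
11.25 [0.59068596 0.10686428 0.15117364] [-0.63581891  0.40116441  0.47675644  1.8109111  -0.21717127  0.98152092
  1.01923702] [-0.35874969  0.62671227 -1.58616071] [-0.01348478 -0.02984737 -0.00852389]
battery [([0.5914, 0.1058, 0.0885], array([-0.0011, -0.0006,  0.0627]), 0.74)]
battery_lug [([0.6138, 0.0916, 0.0989], array([-0.0276, -0.0028,  0.0523]), 0.93)]
rover_mouth [([0.5904, 0.1088, 0.0963], array([0.0011, 0.0016, 0.0549]), 0.89)]
```

View pics/g3.png

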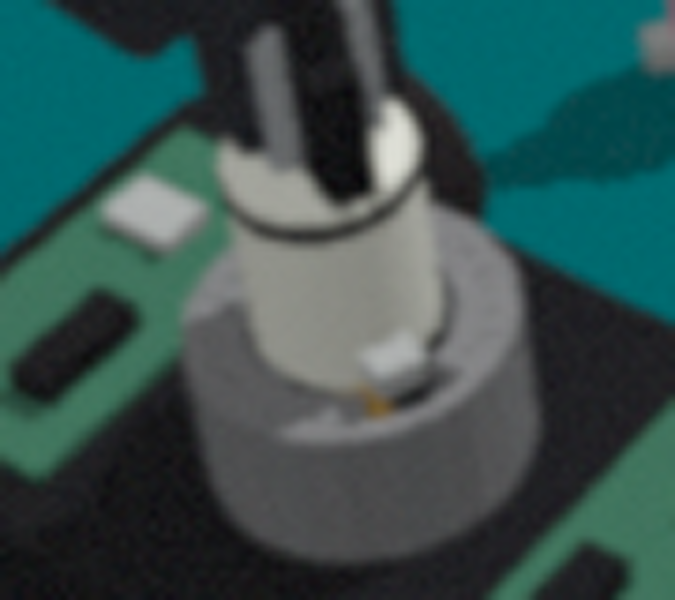

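The nose is in the bore and the lug at (395,360) sits above the dark slot opening. Easing down.

apply_moves(steps=[[0,0,0.1,0,0,0],[0,0,0.1,0,0,0],[0,0,0.1,0,0,0],[0,0,0.1,0,0,0],[0,0,0,0,0,0]])

```text
t: 11.95
tool_pos: [0.5906, 0.1069, 0.147]
ee_rot: [-0.749, -3.051, 0.0]
ft_force: [0.5, 0.3, -2.0]
opening: 0.0111
gripper_force: 58.5
```

apply_moves(steps=[[0,0,0.1,0,0,0],[0,0,0.1,0,0,0],[0,0,0,0,0,0]])

```text
t: 12.25
tool_pos: [0.5906, 0.1069, 0.1451]
ee_rot: [-0.749, -3.051, 0.0]
ft_force: [0.8, -0.2, -2.5]
opening: 0.0113
gripper_force: 58.5
```

apply_moves(steps=[[0,0,0.1,0,0,0],[0,0,0.1,0,0,0],[0,0,0.1,0,0,0],[0,0,0,0,0,0]])

```text
t: 12.65
tool_pos: [0.5909, 0.1069, 0.143]
ee_rot: [-0.75, -3.051, -0.0]
ft_force: [-1.9, 0.3, 2.7]
opening: 0.0112
gripper_force: 59.3
```

apply_moves(steps=[[0,0,0.1,0,0,0],[0,0,0.1,0,0,0],[0,0,0.1,0,0,0],[0,0,0,0,0,0]])

```text
t: 13.05
tool_pos: [0.5909, 0.1069, 0.1395]
ee_rot: [0.749, 3.051, 0.0]
ft_force: [-2.4, -1.5, 4.5]
opening: 0.0107
gripper_force: 59.5
```

Spring contact felt with the lugs in the slots. Pressing on to the turning depth.

apply_moves(steps=[[0,0,0.15,0,0,0],[0,0,0.15,0,0,0],[0,0,0.15,0,0,0],[0,0,0.15,0,0,0],[0,0,0,0,0,0]])

```text
t: 13.55
tool_pos: [0.591, 0.1069, 0.1339]
ee_rot: [0.75, 3.051, 0.001]
ft_force: [-2.6, -0.1, 8.2]
opening: 0.0111
gripper_force: 59.9
```

apply_moves(steps=[[0,0,0.15,0,0,0],[0,0,0.15,0,0,0],[0,0,0.15,0,0,0],[0,0,0,0,0,0],[0,0,0,0,0,0]])

```text
t: 14.05
tool_pos: [0.5911, 0.1069, 0.13]
ee_rot: [0.75, 3.051, 0.001]
ft_force: [-4.2, -0.2, 9.2]
opening: 0.0105
gripper_force: 60.2
```

apply_moves(steps=[[0.05,0,0.1,0,0,0],[0,0,0.07,0,0,0],[0,0,0,0,0,0]])

```text
t: 14.35
tool_pos: [0.591, 0.1069, 0.1286]
ee_rot: [0.75, 3.05, 0.001]
ft_force: [-3.4, -0.9, 10.8]
opening: 0.0112
gripper_force: 60.3
```

apply_moves(steps=[[0,0,0,0,0,0.06],[0,0,0,0,0,0.06],[0,0,0,0,0,0.06],[0,0,0,0,0,0]])

```text
t: 14.75
tool_pos: [0.5918, 0.1072, 0.1289]
ee_rot: [1.021, 2.968, 0.002]
ft_force: [-2.7, -0.8, 9.7]
opening: 0.0113
gripper_force: 60.2
```

```bash
python3 -c "
from h import *
s=arm.state();print(s['tool_pos'],s['ft_force'],s['torque'],s['qpos'],plan(s['tool_pos'],152.4))"
```

```text
[0.59176279 0.10717654 0.12892185] [-2.72316849 -0.81654949  9.65131329] [-0.20276155  0.70280212  0.02982546] [-0.65670207  0.43626952  0.5054395   1.82657418 -0.25619529  0.94069002
  0.86875253] (array([0., 0., 0.]), np.float64(142.0), 'turn az(rad)', np.float64(-0.181), 'deg', np.float64(10.4))
```

The lugs are under the rim: 10° turned freely with almost no torque. Continuing the twist.

apply_moves(steps=[[0,0,0.03,0,0,0.1],[0,0,0,0,0,0.1],[0,0,0,0,0,0.1],[0,0,0,0,0,0.1],[0,0,0,0,0,0.1],[0,0,0,0,0,0]])

```text
t: 15.35
tool_pos: [0.5932, 0.107, 0.1291]
ee_rot: [1.724, 2.621, 0.006]
ft_force: [-1.3, -1.1, 9.6]
opening: 0.0108
gripper_force: 60.3
```

apply_moves(steps=[[0,0,0,0,0,0.1],[0,0,0,0,0,0.1],[0,0,0,0,0,0.1],[0,0,0,0,0,0.1],[0,0,0,0,0,0.1],[0,0,0,0,0,0]])

```text
t: 15.95
tool_pos: [0.5937, 0.1066, 0.1293]
ee_rot: [2.319, 2.113, 0.008]
ft_force: [0.5, -0.2, 9.8]
opening: 0.0115
gripper_force: 60.2
```

```bash
python3 -c "
from h import *
s=arm.state();print(s['tool_pos'],s['ft_force'],s['torque'],s['qpos'],plan(s['tool_pos'],72.4))"
```

```text
[0.59370585 0.10655371 0.12925186] [ 0.52731374 -0.16342798  9.82114995] [-0.28785016  0.21193165 -0.025943  ] [-0.82269691  0.48887331  0.72587202  1.83256782 -0.38865274  0.95995192
 -0.02254119] (array([0., 0., 0.]), np.float64(84.7), 'turn az(rad)', np.float64(0.214), 'deg', np.float64(-12.3))
```

apply_moves(steps=[[0,0,0.02,0,0,0.07],[0,0,0,0,0,0.07],[0,0,0,0,0,0.07],[0,0,0,0,0,0],[0,0,0,0,0,0]])

```text
t: 16.45
tool_pos: [0.5937, 0.1064, 0.1291]
ee_rot: [2.526, 1.861, 0.009]
ft_force: [0.4, -1.1, 10.0]
opening: 0.0109
gripper_force: 60.3
```

```bash
python3 -c "
from h import *
s=arm.state();print(s['tool_pos'],s['ft_force'],s['torque'],plan(s['tool_pos'],72.4))"
```

```text
[0.59370955 0.10642921 0.12914751] [ 0.38785753 -1.14723392  9.9832459 ] [-0.32755888  0.10200197  0.09336245] (array([0., 0., 0.]), np.float64(72.8), 'turn az(rad)', np.float64(0.006), 'deg', np.float64(-0.4))
```

apply_moves(steps=[[0,0,-0.1,0,0,0],[0,0,-0.1,0,0,0],[0,0,-0.1,0,0,0],[0,0,-0.05,0,0,0],[0,0,0,0,0,0]])

```text
t: 16.95
tool_pos: [0.5937, 0.1064, 0.1322]
ee_rot: [2.526, 1.86, 0.009]
ft_force: [0.8, -0.3, 8.1]
opening: 0.0109
gripper_force: 59.8
```

apply_moves(steps=[[0,0,-0.1,0,0,0],[0,0,-0.05,0,0,0],[0,0,0,0,0,0]])

```text
t: 17.25
tool_pos: [0.5936, 0.1064, 0.1335]
ee_rot: [2.526, 1.86, 0.009]
ft_force: [1.3, -1.7, 6.3]
opening: 0.0107
gripper_force: 59.7
```

Past the plain rim's underside with only the spring pushing, so it is in the notches. On up to the stop.

apply_moves(steps=[[0,0,-0.1,0,0,0],[0,0,-0.05,0,0,0],[0,0,0,0,0,0],[0,0,0,0,0,0]])

```text
t: 17.65
tool_pos: [0.5936, 0.1064, 0.1349]
ee_rot: [2.525, 1.86, 0.009]
ft_force: [0.6, -0.8, 5.5]
opening: 0.0106
gripper_force: 59.6
```

```bash
python3 -c "
from h import *
s=arm.state();print(s['tool_pos'],s['ft_force'],s['torque'],plan(s['tool_pos'],72.4))"
```

```text
[0.59360732 0.10637603 0.13486981] [ 0.55841913 -0.80567655  5.49858507] [-0.32393768 -0.19723475  0.04863329] (array([0., 0., 0.]), np.float64(72.8), 'turn az(rad)', np.float64(0.006), 'deg', np.float64(-0.4))
```

apply_moves(steps=[[0,0,-0.05,0,0,0],[0,0,-0.05,0,0,0],[0,0,0,0,0,0]])

```text
t: 17.95
tool_pos: [0.5933, 0.1064, 0.1351]
ee_rot: [2.526, 1.86, 0.008]
ft_force: [5.1, -1.1, 1.1]
opening: 0.0111
gripper_force: 59.1
```

Seated against the notch tops. Letting go and withdrawing.

apply_moves(steps=[[0,0,0,0,0,0],[0,0,0,0,0,0],[0,0,0,0,0,0],[0,0,0,0,0,0],[0,0,0,0,0,0],[0,0,0,0,0,0]], claw=0)

```text
t: 18.55
tool_pos: [0.59, 0.1072, 0.1339]
ee_rot: [-2.529, -1.863, 0.001]
ft_force: [0.5, 0.1, 0.5]
opening: 0.0425
gripper_force: 0.0
```

apply_moves(steps=[[0,0,-0.5,0,0,0],[0,0,-1,0,0,0],[0,0,-1.5,0,0,0],[0,0,-2,0,0,0],[0,0,-2,0,0,0],[0,0,-2,0,0,0],[0,0,-2,0,0,0],[0,0,0,0,0,0],[-3,0,0,0,0,0],[-4,0,0,0,0,0],[-4,0,0,0,0,0],[-3,0,0,0,0,0],[0,0,0,0,0,0],[0,0,0,0,0,0]])

```text
t: 19.95
tool_pos: [0.5486, -0.0272, 0.2442]
ee_rot: [-2.531, -1.86, -0.002]
ft_force: [-0.1, 0.1, 0.4]
opening: 0.0423
gripper_force: 0.0
```

Run:
```python
from h import *
s=arm.state();print(s['t'],s['tool_pos'],s['ft_force'])
out=[]
for c in("top","side"):
    im=arm.grab_frame(c)
    for l in("battery","battery_grip","battery_lug"): print(c,l,[(r['location'],r['conf']) for r in arm.pinpoint(l,c) if r['location'][1]>0])
    u,v=px(c,[.591,.1065,.11]).astype(int);out.append(cv2.resize(im[v-45:v+45,u-45:u+45,::-1],(400,400),interpolation=cv2.INTER_CUBIC))
cv2.imwrite("pics/f.png",np.hstack(out))
```

```text
19.95 [ 0.54857814 -0.02723028  0.24424957] [-0.11012388  0.13879421  0.41873943]
top battery [([0.593, 0.1051, 0.0701], 0.79)]
top battery_grip [([0.5933, 0.1042, 0.156], 0.92), ([0.584, 0.0795, 0.0857], 0.22)]
top battery_lug [([0.5857, 0.0798, 0.0842], 0.58), ([0.5923, 0.1032, 0.0687], 0.55)]
side battery [([0.5951, 0.1076, 0.0714], 0.69), ([0.5844, 0.0771, 0.0827], 0.66)]
side battery_grip [([0.5926, 0.106, 0.1566], 0.58)]
side battery_lug [([0.5839, 0.0789, 0.0828], 0.65)]
```

View pics/f.png

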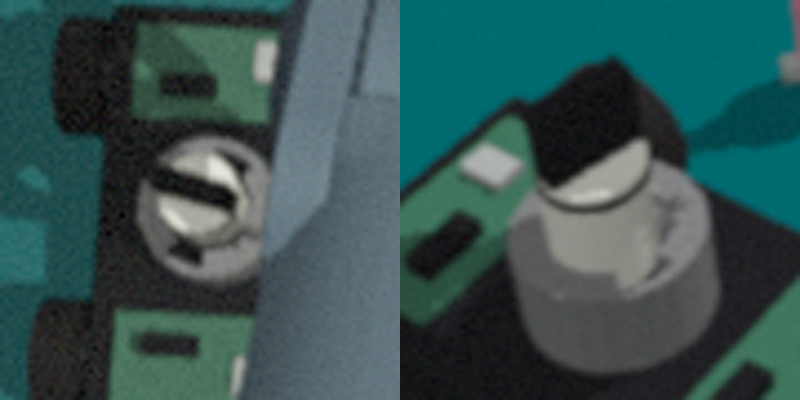

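The cartridge stands upright in the collar, its bar at (195,190) lying across the line of the now-empty slots at (235,160) and (185,250). Its origin is at about 71 mm, so it is locked.

```bash
python3 -c "
from rig import arm
print(arm.job_done())"
```

```text
the job is handed in; nothing more can be done
None
```

The battery cartridge is out of the charger and locked in the rover's bayonet socket: twisted about 80°, sprung up into its notches and released. The wrist force reading stayed under about 12 N wherever I checked it, and the job was handed in at about 20 s.

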